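Mount the reader head on its dovetail rail and clamp it

TASK

Put the carriage with the blue reader head on its rail: set it on the open end of the rail's grey base plate, slide it along onto the aluminium dovetail until it is fully home at the dark end stop, beside the sample pot. Only then turn its red clamp knob clockwise (seen from above) to its stop, so that the bar of the knob lies along the rail. Leave the carriage with the orange head alone.

Things in the scene. Friction and masses are not known exactly. Their poses are not given: they have to be found in the camera images.
- reader: Loose 0.4 kg carriage, blue head. Origin: centre of underside; +x = sliding direction. Steel saddle 60 (x) x 64 (y) mm, top z=29; dovetail slot below along x, half-width 17 at mouth, 28 at ceiling z=19. Head centred, 34 (x) x 32 (y), z=29 to 69: grip its two x faces (34 mm apart), fingertips z>=36; lens barrel on its +y face, knob at y=-52. Starts within 0.6 rad of the rail's heading.
- clamp_grip (a point): Axis of the red clamp knob on the ear at the blue carriage's -y side (carriage frame x=0, y=-52), at mid-height of its bar, z=48 mm over the carriage's underside. Axes of the carriage. The bar is 34 mm long, 12 thick and runs 12 mm (10 at the edges) above and 12 below this point; grip it from above across the 12 mm. Below it a thin hub, then the ear, top 19 mm below this point.
- clamp (a joint): Knob angle, rad: 0 loose, grows clockwise seen from above, hard stop at 1.2 = tight. At value v the bar's length stands 1.2 - v counter-clockwise from the carriage's +x; at the stop it is parallel to the rail. Friction 0.02 N m, stays where left; starts at 0 to 0.2. It pinches nothing in simulation: the carriage keeps about 3 mm of play on the rail.
- rail: Fixed rail. Origin: bench level, right below the carriage's origin when home; +x = sliding direction. Grey base plate, top z=10 mm, x=-165 to +50, y=+-45. Aluminium dovetail on y=0, x=-65 to +30: 16 high, 28 wide at foot, 46 at top, 3 mm sideways clearance. Dark end stop x=+30 to +42, 64 wide, top z=44. Fixed sample pot, yellow cap, 48 wide, top z=72, at x=0, y=+75.
- rail_start (a point): Middle of the bare part of the rail's base plate, on its top face (rail frame x=-115, y=0, z=10 mm); axes of the rail. Set the carriage's origin here (+-15 mm along x) before sliding it 115 mm along +x; it slides on the plate or up to 3 mm above it. The dovetail's tip is 50 mm ahead; over its first 25 mm it widens from 24 to 46 mm at the top, as a lead-in.
- spare: Loose bystander: a carriage of the same shape, size, origin and axes as the blue one, but with an orange head and a knob that does not turn. Blue and orange stand on the bench beyond the rail's open end (left of it seen from the robot), 0.13 m or more apart, and may be swapped. Leave it alone.

How it is judged (in metres and radians):
On the way:
1. the blue carriage is on the dovetail, home at the end stop, with its clamp still loose (x of reader in the frame of rail between -0.015 and 0.01 m and y of reader in the frame of rail between -0.01 and 0.01 m and z of reader in the frame of rail between 0.006 and 0.018 m and angle between the x axis of reader and the x axis of rail, either way round below 0.2 rad and value of joint clamp below 0.5 rad), for 0.2 s.
At the end, for the whole second after the job is handed in: The blue carriage stands on the dovetail with its origin within 15 mm of home along the rail, 10 mm sideways, sitting on the plate (origin 6 to 18 mm above the bench) and within 0.2 rad of the rail's direction, at rest; the clamp knob is turned to 0.95 rad or more (stop at 1.2) (x of reader in the frame of rail between -0.015 and 0.01 m and y of reader in the frame of rail between -0.01 and 0.01 m and z of reader in the frame of rail between 0.006 and 0.018 m and angle between the x axis of reader and the x axis of rail, either way round below 0.2 rad and value of joint clamp above 0.95 rad and linear speed of reader below 0.02 m/s); the robot touches nothing.
It fails at once if the orange carriage is pushed more than 30 mm from its place (distance of spare from where it was at the start of the episode above 0.03 m).
It also fails if it takes over 51 s, if anything falls off the work surface, if the arm or the gripper's body presses on something with over 40 N, if the wrist force passes 120 N, or if a joint passes its speed limit or range.

ROBOT

A 6-joint arm with a two-finger parallel gripper is mounted at the origin on a cart in front of the work surface, level with it; the furniture and walls round the work are solid. World frame = base frame: x ahead of the robot, y to its left, z up, the work surface at z = 0. Lengths are in mm, angles in rad, forces in N, time in s.
With the tool pointing down it reaches from about 425 to 1125 mm from the base axis. Payload 14.9 kg.
Tool frame: the origin (TCP) lies at the very end of the fingers, on their centre line; the grasp point (between the pads) lies 19 mm behind it (hold_point_z is the distance from the TCP to the grasp point, in mm); z points along the fingers, y is the line along which they close (so a half turn about z gives the same grasp; the last joint's range is limited). The gripper opens to 91 mm and grips with 3 to 60 N. Pads are 32 mm wide; open, the fingers measure 118 mm over their backs; the gripper's body (76 mm by 178 mm) begins 60 mm behind the grasp point.
Start: joints at [-1.228, 0.379, 1.734, -0, 1.028, -0.033], TCP at [256.908, -651.165, 213.932] pointing down, gripper open.
Joint ranges: [-2.77, 2.77], [-0.74, 2.19], [0, 2.66], [-1.06, 4.2], [0.31, 2.87], [-3.08, 3.08]. Speed limits (rad/s): [1.89, 1.89, 2.39, 3.14, 3.14, 3.14].

INTERFACE

Orientations are given as a 3x3 rotation matrix whose columns are the frame's x, y, z axes.
In Python, from plant import read_state, get_image, camera_info, close_job, hold_point_z gives the robot as it stands.
- The arm moves only by the tool step_arm, never from a script. Its argument "motion" is a list of rows, each a list of 3 entries, a list of its own where there are three numbers: the shift along the world's x, y, z in mm, then the turn, a rotation vector about the world's x, y, z in degrees, then the finger opening in mm, from 0 to 91.2. In form: [[[dx, dy, dz], [ax, ay, az], hand], ...]. A call has 1 to 20 rows; each row shifts and turns the commanded pose from where the row before left it; what a row does not reach is not made up. A row lasts 1/10 s, in which the tool goes at most 50 mm and 8.59 degrees, less where a joint would pass 70% of its speed; a pose out of reach is approached as far as the arm can. A call with a gripper value outside its range is refused whole. The fingers move at their own pace and stop on an object; "squeeze" is the grip in N (left out, the last holds). Time passes only in rows, so rows that do not move let the fingers close. It gives the time, the measured TCP pose, the force, the opening and the grip force at its end, in the units of the state.
- read_state(): the state, without advancing time (a new reading comes with each control period).
- get_image(name): name is "scene" or "top" or "wrist"; returns the picture (480x640x3 uint8, red, green, blue); there is no depth.
- camera_info(name): a dict with "fov_y" (degrees; the focal length in pixels is half the picture's height over the tangent of half this angle, whatever the lens; pixels are square), "cx", "cy" (the principal point, pixels), "extrinsics" (4x4, takes a point from camera to world coordinates); the wrist camera has in their place "T_tool_cam" (4x4, takes a point from camera to tool coordinates, whose origin is the TCP and whose axes are the flange's). Camera axes: x right, y down, z forward; pixel columns grow to the right and rows downward; lengths in mm; the calibration is good to about 2 mm. The wrist camera is an equidistant fisheye: a pixel r from the principal point sees the ray r / f radians off the axis. A picture is of the moment at which its call begins: read the wrist's pose just before it. camera_info takes no time and is no camera call.
- close_job(): hands the job in; it is judged then, once.
The state is a dict: "time": time; "joint_positions": joint angles; "joint_velocities": joint speeds; "joint_efforts": joint torques, N m; "position": TCP position; "eef_rot": TCP orientation; "ft_force": force on the tool from outside, world axes, zero at the start; "torque": the same for the moment, N m; "gripper_width": finger opening in mm; "finger_force": force on a finger pad.
Only numpy, scipy, OpenCV 4.12 (cv2) and the standard library are available. Lean on these libraries where they do the work, as an engineer would, in place of code of your own. Each camera call takes 0.05 s, during which the arm holds its last target. There are 200 camera calls.

## Working session

There is one attempt and no reset: what is moved stays moved. The work goes in short steps, Python scripts to look and compute and a tool call to move; the robot and the scene stay as the last step left them, time stands still between calls to the robot, and variables do not carry over. Pictures are saved under pics/ and viewed, at most 10 in all, crops included, and the job is handed in when it is done.

Besides the shell and the picture viewer there is one more tool, called after ">>>" as name(argument=value, ...) on one line, values as JSON. step_arm: Moves the arm, as the interface text tells. Its arguments: {"type":"object","properties":{"motion":{"type":"array"},"squeeze":{"type":"number"}},"required":["motion"]}

```bash
mkdir -p pics; ls; python3 - <<'E'
from plant import *
import cv2,numpy as np
s=read_state();print(s['position'],np.round(s['eef_rot'],3).tolist(),s['gripper_width'],hold_point_z)
for n in('scene','top'):
    c=camera_info(n);print(n,c['fov_y'],c['cx'],c['cy'],np.round(c['extrinsics'],3).tolist())
    cv2.imwrite(f'pics/{n}0.png',get_image(n)[:,:,::-1])
c=camera_info('wrist');print({k:np.round(v,3).tolist() for k,v in c.items() if not isinstance(v,str)})
E
```

```text
pics
[ 256.75095055 -650.75690308  213.26363109] [[0.93, 0.367, -0.0], [0.367, -0.93, 0.001], [0.0, -0.001, -1.0]] 91.05147227523754 18.8
scene 56.288343989901215 326.4440069914656 239.10362614684402 [[0.768, -0.327, 0.55, 49.769], [-0.64, -0.394, 0.659, -600.161], [0.001, -0.859, -0.512, 491.688], [0.0, 0.0, 0.0, 1.0]]
top 56.28707678017822 320.4329519736701 237.23667297038423 [[-0.016, -0.992, 0.122, 413.406], [-1.0, 0.019, 0.022, -24.696], [-0.024, -0.122, -0.992, 927.109], [0.0, 0.0, 0.0, 1.0]]
{'fov_y': 65.706, 'cx': 316.929, 'cy': 235.572, 'T_tool_cam': [[-0.0, -0.964, -0.266, 75.171], [1.0, 0.0, -0.001, 0.762], [0.001, -0.266, 0.964, -171.048], [0.0, 0.0, 0.0, 1.0]]}
```

View pics/top0.png

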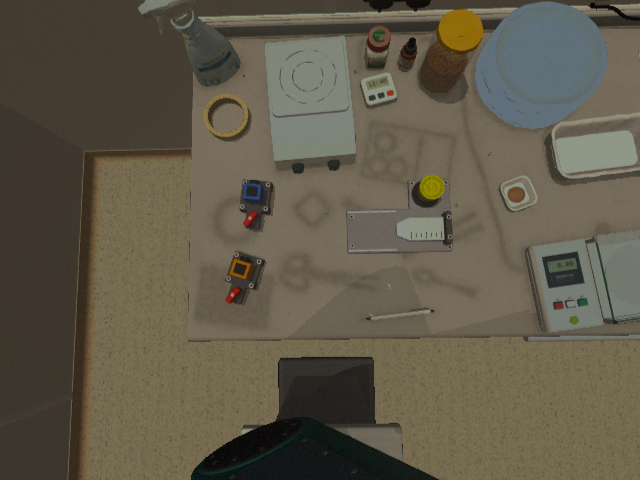

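View pics/scene0.png

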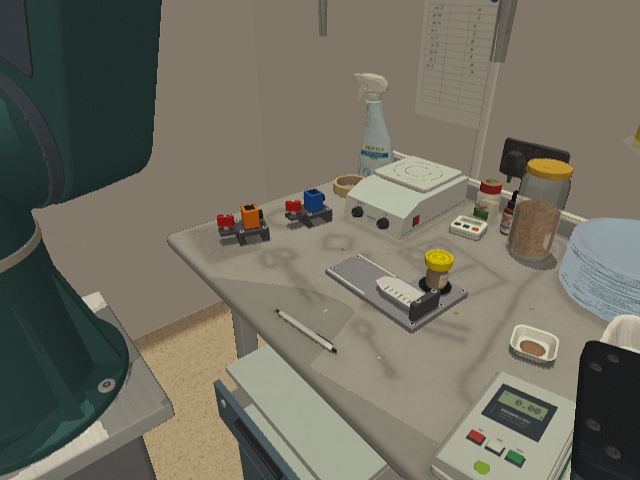

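Top view: the blue head is at about (253,192) with its red knob at (251,218). The orange head is at (241,267). The rail plate spans columns 347–452 and rows 209–253, with its open end on the left, the stop at (448,230) and the yellow pot at (431,188).

```bash
cat > h.py <<'E'
from plant import *
import cv2,numpy as np
def ray(n,px,st=None):
    c=camera_info(n);f=240/np.tan(np.radians(c['fov_y'])/2)
    d=np.array([px[0]-c['cx'],px[1]-c['cy']],float)
    if n=='wrist':
        st=st or read_state();T=np.eye(4);T[:3,:3]=st['eef_rot'];T[:3,3]=st['position'];T=T@c['T_tool_cam']
        r=np.hypot(*d);a=r/f;v=np.r_[d/max(r,1e-9)*np.sin(a),np.cos(a)]
    else: T=np.array(c['extrinsics']);v=np.r_[d/f,1]
    return T[:3,3],T[:3,:3]@v
def onz(n,px,z,st=None):
    o,v=ray(n,px,st);return (o+v*(z-o[2])/v[2])[:2]
def masks(im):
    h=cv2.cvtColor(im,cv2.COLOR_RGB2HSV)
    R=lambda a,b:cv2.inRange(h,a,b)
    return dict(blue=R((108,130,60),(125,255,255)),orange=R((8,170,120),(20,255,255)),
      red=R((0,170,80),(5,255,255))|R((174,170,80),(180,255,255)),yellow=R((24,150,120),(34,255,255)))
def blobs(m,amin=20):
    return sorted([c for c in cv2.findContours(m,cv2.RETR_EXTERNAL,cv2.CHAIN_APPROX_NONE)[0] if cv2.contourArea(c)>amin],key=cv2.contourArea,reverse=True)
E
python3 - <<'E'
from h import *
im=get_image('top')
Z=dict(blue=69,orange=69,red=60,yellow=72)
for k,m in masks(im).items():
    for c in blobs(m):
        (x,y),wh,a=cv2.minAreaRect(c);print(k,np.round((x,y),1),np.round(wh,1),round(a),cv2.contourArea(c),np.round(onz('top',(x,y),Z[k])))
cr=cv2.resize(im[165:315,205:305],None,fx=4,fy=4,interpolation=cv2.INTER_CUBIC)
cr2=cv2.resize(im[165:265,335:465],None,fx=3,fy=3,interpolation=cv2.INTER_CUBIC)
o=np.zeros((600,790,3),np.uint8);o[:,:400]=cr;o[:300,400:790]=cr2
cv2.imwrite('pics/crop.png',o[:,:,::-1])
E
```

```text
blue [251.6 191.2] [16.8 15.6] 5 229.5 [613. 128.]
orange [239.6 268.9] [16.8 15.8] 18 239.5 [461. 151.]
red [232.1 294.5] [ 5.8 16.7] 39 82.0 [412. 167.]
red [249.6 217.9] [ 5.6 16.4] 37 57.0 [561. 133.]
yellow [432.  186.5] [23. 24.] 90 429.5 [ 614. -223.]
```

View pics/crop.png

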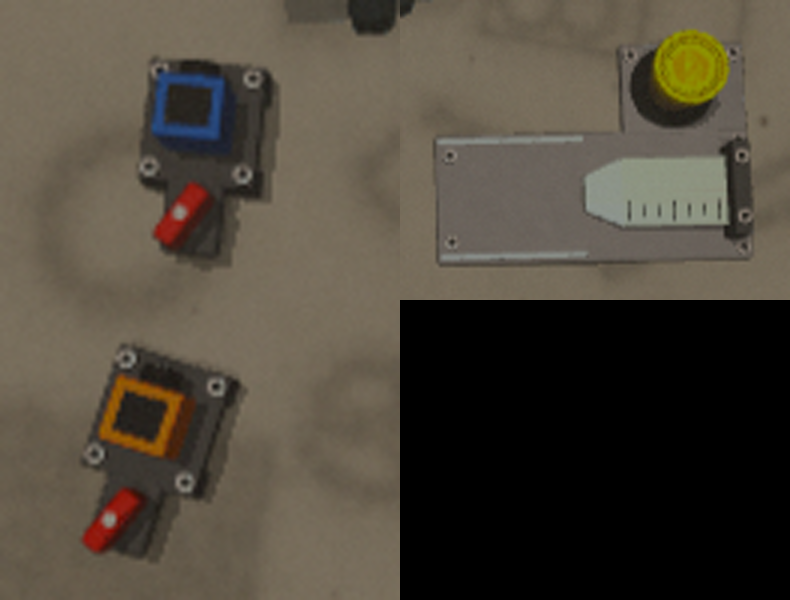

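The crop shows the blue carriage turned about 5° from the rail, with its knob loose. Casting at z=69/60 puts head and knob 52 mm apart, as specified. The rail is nearly along world -y. I'll move above the blue carriage.

>>> step_arm(motion=[[[18,39,0],[0,0,-1.35],91],[[18,39,0],[0,0,-1.35],91],[[18,39,0],[0,0,-1.35],91],[[18,39,0],[0,0,-1.35],91],[[18,39,0],[0,0,-1.35],91],[[18,39,0],[0,0,-1.35],91],[[18,39,0],[0,0,-1.35],91],[[18,39,0],[0,0,-1.35],91],[[18,39,0],[0,0,-1.35],91],[[18,39,0],[0,0,-1.35],91],[[18,39,0],[0,0,-1.35],91],[[18,39,0],[0,0,-1.35],91],[[18,39,0],[0,0,-1.35],91],[[18,39,0],[0,0,-1.35],91],[[18,39,0],[0,0,-1.35],91],[[18,39,0],[0,0,-1.35],91],[[18,39,0],[0,0,-1.35],91],[[18,39,0],[0,0,-1.35],91],[[18,39,0],[0,0,-1.35],91],[[14,38,0],[0,0,-1.35],91]])

```text
time: 2.15
position: [613.5, 129.7, 213.8]
eef_rot: [[0.995, -0.096, -0.0], [-0.096, -0.995, -0.0], [-0.0, 0.0, -1.0]]
ft_force: [0.2, -1.0, 0.1]
gripper_width: 90.9
finger_force: 0.0
```

```bash
python3 - <<'E'
from h import *
for p in [(347,210.7),(347.7,253),(452.3,251),(449,209.3)]: print('plate',np.round(onz('top',p,10),1))
for p in [(431.7,187)]: print('pot',np.round(onz('top',p,72),1))
st=read_state();print(np.round(st['position'],1),np.round(st['eef_rot'],3).tolist(),st['time'],np.round(st['joint_positions'],2))
im=get_image('wrist')
Z=dict(blue=69,orange=69,red=60,yellow=72)
for k,m in masks(im).items():
    for c in blobs(m,60)[:2]:
        (x,y),wh,a=cv2.minAreaRect(c);print(k,np.round((x,y),1),np.round(wh,1),round(a),np.round(onz('wrist',(x,y),Z[k],st),1))
cv2.imwrite('pics/w1.png',im[:,:,::-1])
E
```

```text
plate [580.7 -60.2]
plate [492.8 -59.5]
plate [ 492.9 -272.5]
plate [ 579.3 -270.2]
pot [ 612.6 -222.6]
[613.5 129.7 213.8] [[0.995, -0.096, -0.0], [-0.096, -0.995, -0.0], [-0.0, 0.0, -1.0]] 2.15 [ 0.17  0.27  1.89 -0.    0.99  1.84]
blue [319.5 215.5] [39. 41.] 0 [619.4 126.5]
orange [311.1 365.4] [34.5 26.3] 11 [465.  149.6]
red [318.8 269.4] [12.6 35.2] 34 [566.4 132.1]
yellow [627.5 194.5] [41. 23.] 90 [ 616.5 -219.3]
```

View pics/w1.png

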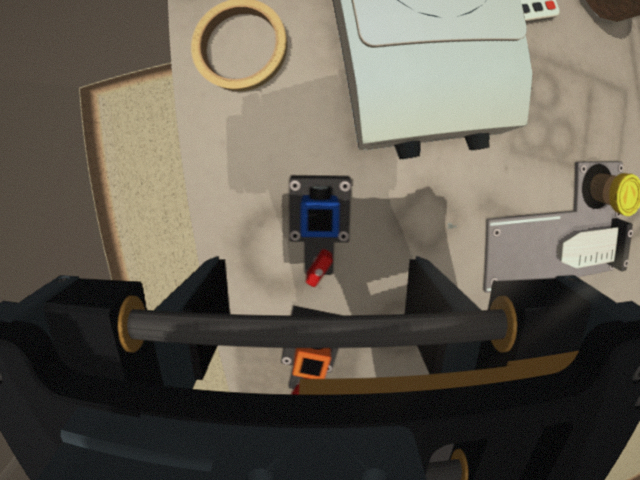

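Wrist view: the blue head top is at (320,218), square to the image, so the tool yaw is right. The knob is at (319,269). Nothing lies under the open fingers, so I'll descend and grip.

>>> step_arm(motion=[[[1,-2,-20],[0,0,0],91],[[0,-1,-20],[0,0,0],91],[[0,0,-20],[0,0,0],91],[[0,0,-20],[0,0,0],91],[[0,0,-20],[0,0,0],91],[[0,0,-20],[0,0,0],91],[[0,0,-20],[0,0,0],91],[[0,0,-20],[0,0,0],91],[[0,0,-14],[0,0,0],70],[[0,0,0],[0,0,0],45],[[0,0,0],[0,0,0],25],[[0,0,0],[0,0,0],25],[[0,0,0],[0,0,0],25],[[0,0,0],[0,0,0],25],[[0,0,0],[0,0,0],25]], squeeze=30)

```text
time: 3.7
position: [614.1, 124.9, 40.4]
eef_rot: [[0.995, -0.095, 0.001], [-0.095, -0.995, 0.0], [0.001, -0.0, -1.0]]
ft_force: [-0.4, -0.6, 0.4]
gripper_width: 37.9
finger_force: 0.0
```

>>> step_arm(motion=[[[0,0,0],[0,0,0],25],[[0,0,0],[0,0,0],25],[[0,0,0],[0,0,0],25],[[0,0,0],[0,0,0],25],[[0,0,0],[0,0,0],25]])

```text
time: 4.2
position: [614.0, 124.9, 40.2]
eef_rot: [[0.995, -0.095, 0.0], [-0.095, -0.995, 0.0], [0.0, -0.0, -1.0]]
ft_force: [-1.4, 2.5, 5.0]
gripper_width: 33.9
finger_force: 30.0
```

```bash
python3 - <<'E'
from h import *
st=read_state();print(st['gripper_width'],st['finger_force'],st['position'],np.round(st['eef_rot'],3).tolist())
im=get_image('wrist');cv2.imwrite('pics/w2.png',im[:,:,::-1])
E
```

```text
33.89366379658283 30.00110149383545 [614.04656958 124.91825557  40.2233304 ] [[0.995, -0.095, 0.0], [-0.095, -0.995, 0.0], [0.0, -0.0, -1.0]]
```

View pics/w2.png

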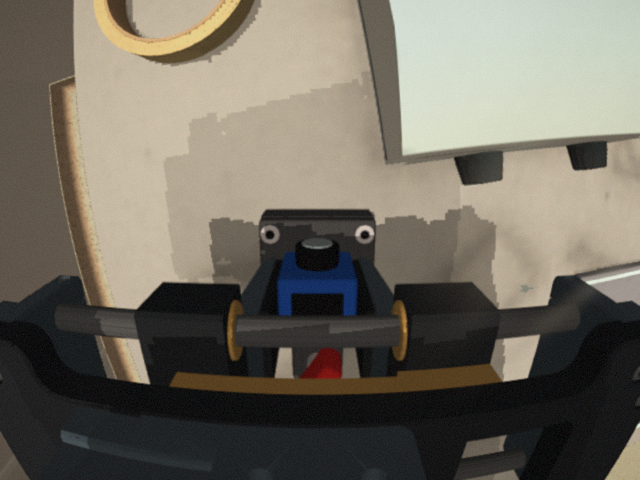

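Gripped at 33.9 mm with 30 N; the saddle is square in the fingers, with its screws at (270,233) and (365,233). I'll lift it and carry it above the plate's open end.

>>> step_arm(motion=[[[0,0,15],[0,0,0],25],[[0,0,20],[0,0,0],25],[[0,0,15],[0,0,0],25],[[-5.5,-15,0],[0,0,0.5],25],[[-7,-22,0],[0,0,0.5],25],[[-7,-22,0],[0,0,0.5],25],[[-7,-22,0],[0,0,0.5],25],[[-7,-22,0],[0,0,0.5],25],[[-7,-22,0],[0,0,0.5],25],[[-7,-22,0],[0,0,0.5],25],[[-7,-22,0],[0,0,0.5],25],[[-7,-22,0],[0,0,0.5],25],[[-7,-22,0],[0,0,0.5],25],[[-7,-22,0],[0,0,0.5],25],[[-7,-20,0],[0,0,0.5],25],[[0,0,0],[0,0,0],25],[[0,0,0],[0,0,0],25],[[0,0,0],[0,0,0],25]])

```text
time: 6.05
position: [531.6, -129.8, 90.2]
eef_rot: [[1.0, 0.009, 0.0], [0.009, -1.0, -0.0], [0.0, 0.0, -1.0]]
ft_force: [0.2, -0.5, -3.8]
gripper_width: 33.7
finger_force: 30.0
```

```bash
python3 - <<'E'
from h import *
st=read_state();print(st['gripper_width'],st['finger_force'],st['position'],np.round(st['eef_rot'],3).tolist(),st['ft_force'])
im=get_image('wrist');t=get_image('top');cv2.imwrite('pics/w3raw.png',im[:,:,::-1]);cv2.imwrite('pics/t3raw.png',t[:,:,::-1])
a=cv2.resize(im[150:450,200:640],None,fx=1.8,fy=1.8)[:,:790]
cv2.imwrite('pics/w3.png',a[:,:,::-1])
for k,m in masks(t).items():
    for c in blobs(m,15)[:2]: print(k,np.round(cv2.minAreaRect(c)[0],1))
E
```

```text
33.69341629820496 29.99924272298813 [ 531.59130428 -129.78304011   90.24168497] [[1.0, 0.009, 0.0], [0.009, -1.0, -0.0], [0.0, 0.0, -1.0]] [ 0.18916893 -0.47362102 -3.84755977]
orange [239.6 268.7]
red [232.3 294.4]
red [558.5 305. ]
```

View pics/w3.png

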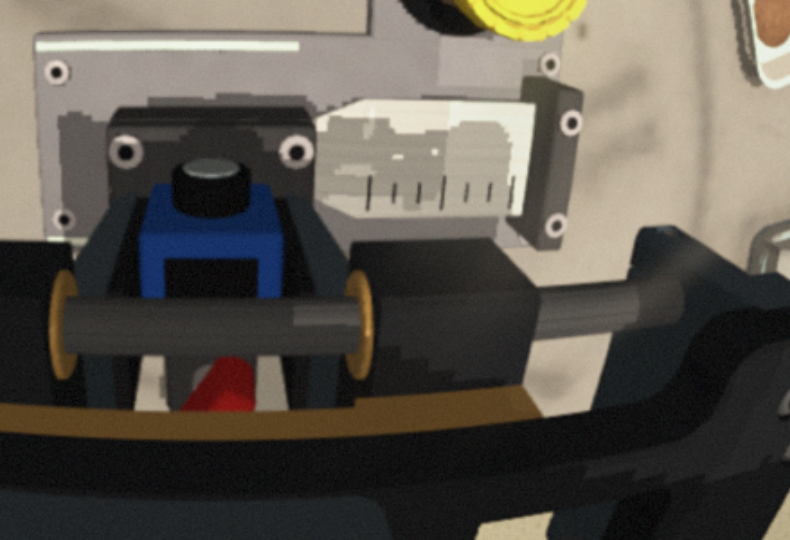

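The wrist view shows the carriage held level. The dovetail's edges are at crop rows ~102 and ~217, the plate's open corner at (36,33) and the saddle screws at (126,152) and (297,152). The tool went about 20 mm too far along the rail, so I'm working out the offsets.

```bash
python3 - <<'E'
from h import *
st=read_state()
def P(l,c,z): print(l,np.round(onz('wrist',(c[0]/1.8+200,c[1]/1.8+150),z,st),1))
for n,c in dict(top1=(400,101),top2=(525,103),bot1=(345,215),bot2=(515,217)).items(): P(n,c,26)
P('plateTL',(36,33),10);P('scr_TL',(57,72),10);P('scr_BL',(64,219),10)
P('stopTL',(530,78),44);P('stop scr',(571,123),44);P('stop scr2',(556,226),44)
P('cs1',(126,152),79);P('cs2',(297,152),79);P('edgeL',(107,125),79);P('edgeR',(317,125),79)
P('dovetail tip top',(365,101),26);P('plate left line',(300,46),10);P('line l',(36,46),10)
im=cv2.imread('pics/w3raw.png')
c=blobs(masks(im[:,:,::-1])['yellow'],60)[0];x,y=cv2.minEnclosingCircle(c)[0];print('pot',np.round(onz('wrist',(x,y),72,st),1))
# column profile over dovetail
g=cv2.cvtColor(im,cv2.COLOR_BGR2GRAY)
for col in (445,465,485): print(col,[int(v) for v in g[196:216,col]],[int(v) for v in g[262:280,col]])
E
```

```text
top1 [ 562.9 -199.4]
top2 [ 563.7 -251.2]
bot1 [ 518.5 -181.4]
bot2 [ 516.8 -253.5]
plateTL [585.1 -62.7]
scr_TL [569.8 -70.6]
scr_BL [509.5 -70.5]
stopTL [ 576.1 -243. ]
stop scr [ 560.2 -262.7]
stop scr2 [ 519.6 -263.1]
cs1 [ 557.  -105.9]
cs2 [ 557.5 -154.5]
edgeL [ 564.9 -100.7]
edgeR [ 565.5 -159.8]
dovetail tip top [ 562.6 -186.1]
plate left line [ 580.3 -163.5]
line l [580.  -62.5]
pot [ 615.3 -222.7]
445 [174, 169, 159, 155, 158, 159, 142, 109, 91, 131, 208, 223, 223, 224, 224, 223, 220, 224, 223, 225] [83, 86, 88, 95, 123, 163, 172, 170, 147, 124, 116, 116, 114, 114, 111, 109, 109, 110]
465 [175, 174, 161, 154, 154, 156, 157, 150, 130, 120, 174, 218, 234, 233, 235, 232, 231, 231, 232, 235] [173, 176, 177, 174, 173, 175, 170, 160, 137, 114, 114, 114, 108, 110, 116, 115, 111, 110]
485 [170, 170, 167, 158, 156, 155, 159, 158, 148, 122, 141, 202, 227, 231, 228, 230, 229, 228, 232, 231] [208, 223, 228, 230, 231, 226, 219, 171, 106, 68, 61, 63, 69, 63, 77, 104, 137, 159]
```

Rail centreline is at X≈540.1; dovetail edges, screws, stop and pot agree. The carriage centre is at X≈533, so it needs +7 in X, +22 in Y and -0.5° yaw, then lowering to about 1.5 mm over the plate.

>>> step_arm(motion=[[[3,10,0],[0,0,-0.5],25],[[4,12,0],[0,0,0],25],[[0,0,-10],[0,0,0],25],[[0,0,-12],[0,0,0],25],[[0,0,-10],[0,0,0],25],[[0,0,-5],[0,0,0],25],[[0,0,-1.5],[0,0,0],25],[[0,0,0],[0,0,0],25],[[0,0,0],[0,0,0],25]])

```text
time: 7.05
position: [538.6, -108.3, 51.7]
eef_rot: [[1.0, 0.0, 0.0], [0.0, -1.0, -0.0], [0.0, 0.0, -1.0]]
ft_force: [0.1, 0.0, -3.8]
gripper_width: 33.9
finger_force: 30.0
```

```bash
python3 - <<'E'
from h import *
st=read_state();print(st['gripper_width'],st['position'],np.round(st['eef_rot'],3).tolist(),st['ft_force'],st['torque'])
im=get_image('wrist');cv2.imwrite('pics/w4raw.png',im[:,:,::-1])
a=cv2.resize(im[150:420,200:600],None,fx=2,fy=2)
cv2.imwrite('pics/w4.png',a[:,:,::-1])
E
```

```text
33.93784027936502 [ 538.60163865 -108.33765514   51.68797536] [[1.0, 0.0, 0.0], [0.0, -1.0, -0.0], [0.0, 0.0, -1.0]] [ 0.08066472  0.0324482  -3.7672636 ] [ 0.02121261 -0.03643778 -0.0332045 ]
```

View pics/w4.png

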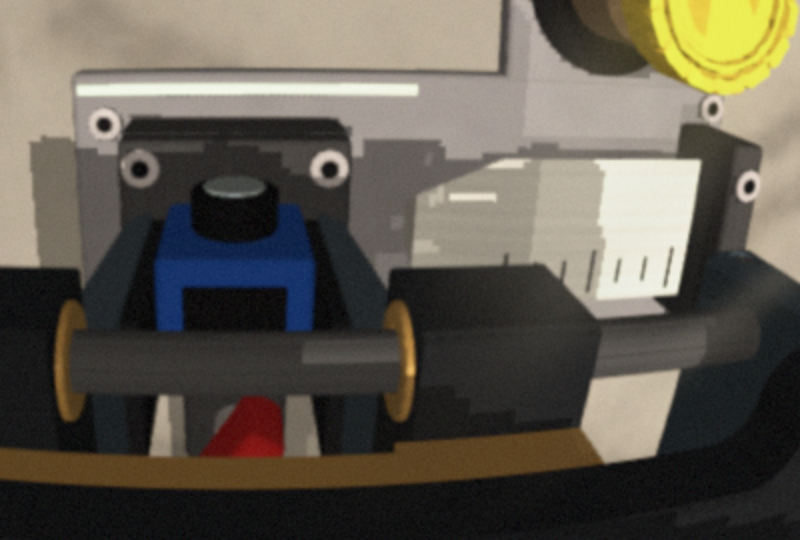

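Low view: the saddle screws are at crop (140,168) and (329,168), and the dovetail edges at rows ~159 and ~297. The tip is just ahead of the saddle. I'll check the lateral fit.

```bash
python3 - <<'E'
from h import *
st=read_state()
def P(l,c,z): print(l,np.round(onz('wrist',(c[0]/2+200,c[1]/2+150),z,st),1))
P('dt top',(510,159),26);P('dt top r',(695,159),26);P('dt bot',(660,297),26)
P('tip top',(414,197),26)
P('cs1',(140,168),40.5);P('cs2',(329,168),40.5);P('edgeL',(122,139),40.5);P('edgeR',(349,140),40.5)
P('pscr',(105,124),10);P('stop scr',(749,186),44)
E
```

```text
dt top [ 563.3 -188.1]
dt top r [ 563.7 -254. ]
dt bot [ 516.6 -249.7]
tip top [ 552.1 -159.9]
cs1 [564.5 -84.9]
cs2 [ 564.5 -133.2]
edgeL [572.1 -80.5]
edgeR [ 571.9 -138.1]
pscr [569.7 -70.8]
stop scr [ 560.1 -264. ]
```

Carriage and rail centrelines agree within 0.2 mm. Sliding along.

>>> step_arm(motion=[[[0,-6,0],[0,0,0],25],[[0,-6,0],[0,0,0],25],[[0,-6,0],[0,0,0],25],[[0,-6,0],[0,0,0],25],[[0,-6,0],[0,0,0],25],[[0,-6,0],[0,0,0],25],[[0,-6,0],[0,0,0],25],[[0,-6,0],[0,0,0],25],[[0,-6,0],[0,0,0],25],[[0,-6,0],[0,0,0],25]])

```text
time: 8.1
position: [538.4, -168.7, 51.4]
eef_rot: [[1.0, 0.001, -0.0], [0.001, -1.0, 0.0], [-0.0, -0.0, -1.0]]
ft_force: [0.1, 0.8, -4.5]
gripper_width: 33.9
finger_force: 30.0
```

>>> step_arm(motion=[[[0,-6,0],[0,0,0],25],[[0,-6,0],[0,0,0],25],[[0,-6,0],[0,0,0],25],[[0,-6,0],[0,0,0],25],[[0,-6,0],[0,0,0],25],[[0,-6,0],[0,0,0],25],[[0,-6,0],[0,0,0],25],[[0,-6,0],[0,0,0],25]])

```text
time: 8.9
position: [538.4, -216.7, 51.4]
eef_rot: [[1.0, 0.001, -0.0], [0.001, -1.0, 0.0], [-0.0, -0.0, -1.0]]
ft_force: [0.4, -0.0, -4.1]
gripper_width: 33.9
finger_force: 30.0
```

>>> step_arm(motion=[[[0,-2,0],[0,0,0],25],[[0,-2,0],[0,0,0],25],[[0,-1,0],[0,0,0],25],[[0,-1,0],[0,0,0],25],[[0,-1,0],[0,0,0],25],[[0,0,0],[0,0,0],25]])

```text
time: 9.5
position: [538.4, -223.2, 51.4]
eef_rot: [[1.0, 0.001, 0.0], [0.001, -1.0, -0.0], [0.0, 0.0, -1.0]]
ft_force: [-0.5, -0.3, -4.5]
gripper_width: 33.6
finger_force: 30.0
```

>>> step_arm(motion=[[[0,-1,0],[0,0,0],25],[[0,-1,0],[0,0,0],25],[[0,-1,0],[0,0,0],25],[[0,0,0],[0,0,0],25]])

```text
time: 9.9
position: [538.3, -225.4, 51.4]
eef_rot: [[1.0, 0.0, -0.0], [0.0, -1.0, 0.001], [-0.0, -0.001, -1.0]]
ft_force: [1.4, 9.0, -0.6]
gripper_width: 34.2
finger_force: 30.0
```

Stop contact at Y≈-225.3, as expected for home. I'll set it down, release and rise.

>>> step_arm(motion=[[[0,1,-0.7],[0,0,0],25],[[0,0,-0.6],[0,0,0],25],[[0,0,0],[0,0,0],40],[[0,0,0],[0,0,0],55],[[0,0,0],[0,0,0],60],[[0,0,0],[0,0,0],60],[[0,0,8],[0,0,0],60],[[0,0,20],[0,0,0],60],[[0,0,25],[0,0,0],60],[[0,0,25],[0,0,0],60],[[-20,0,25],[0,0,0],60],[[-20,0,20],[0,0,0],60],[[-15,0,0],[0,0,0],60],[[0,0,0],[0,0,0],60]])

```text
time: 11.3
position: [482.0, -225.1, 173.3]
eef_rot: [[1.0, -0.0, 0.0], [-0.0, -1.0, -0.0], [0.0, 0.0, -1.0]]
ft_force: [0.5, -0.6, 0.8]
gripper_width: 60.2
finger_force: 0.0
```

```bash
python3 - <<'E'
from h import *
st=read_state();print(st['gripper_width'],st['position'],np.round(st['eef_rot'],3).tolist(),st['ft_force'],st['time'])
im=get_image('wrist');cv2.imwrite('pics/w5raw.png',im[:,:,::-1])
for k,m in masks(im).items():
    for c in blobs(m,60)[:2]:
        (x,y),wh,a=cv2.minAreaRect(c);print(k,np.round((x,y),1),np.round(wh,1),a)
        if k=='red':
            b=np.array([onz('wrist',p,70,st) for p in cv2.boxPoints(cv2.minAreaRect(c))]);print(np.round(b,1),np.round(b.mean(0),1))
a=cv2.resize(im[110:350,200:500],None,fx=2.4,fy=2.4,interpolation=cv2.INTER_CUBIC)
cv2.imwrite('pics/w5.png',a[:,:,::-1])
E
```

```text
60.24932091862114 [ 482.01975943 -225.07273989  173.29234799] [[1.0, -0.0, 0.0], [-0.0, -1.0, -0.0], [0.0, 0.0, -1.0]] [ 0.47949029 -0.64784911  0.75798771] 11.3
blue [317.5 160. ] [47. 44.] 0.0
red [317.1 225.1] [17.1 45.3] 30.963756561279297
[[ 478.  -211.1]
 [ 508.2 -229. ]
 [ 501.5 -240.1]
 [ 470.9 -222.4]] [ 489.7 -225.6]
yellow [317.   58.5] [61. 64.] 90.0
```

View pics/w5.png

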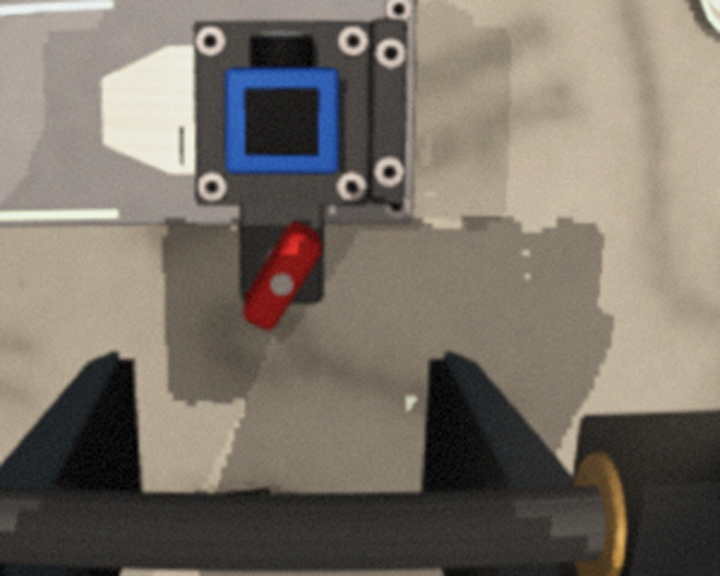

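Top-down wrist view: the saddle abuts the stop, and the knob's pin is at crop (282,285), about (489,-225.6), close to the expected axis at (488,-225.2). The bar stands 59° CCW from the rail (v≈0.165), so the clamp is still loose. I'll align across the bar and descend.

>>> step_arm(motion=[[[2,0,-10],[0,0,-4],50],[[2,0,-10],[0,0,-4],40],[[2,0,-10],[0,0,-4],30],[[0.4,0,-10],[0,0,-4],30],[[0,0,-10],[0,0,-4],30],[[0,0,-10],[0,0,-4],30],[[0,0,-10],[0,0,-4],30],[[0,0,0],[0,0,-3],30],[[0,0,0],[0,0,0],30],[[0,0,-15],[0,0,0],30],[[0,0,-15],[0,0,0],30],[[0,0,-14],[0,0,0],30],[[0,0,-10],[0,0,0],30],[[0,0,0],[0,0,0],30]])

```text
time: 12.75
position: [488.8, -224.7, 47.3]
eef_rot: [[0.858, -0.514, -0.002], [-0.514, -0.858, 0.001], [-0.003, 0.0, -1.0]]
ft_force: [-0.2, -0.8, -0.5]
gripper_width: 29.7
finger_force: 0.0
```

>>> step_arm(motion=[[[0,0,1],[0,0,0],20],[[0,0,0],[0,0,0],8],[[0,0,0],[0,0,0],8],[[0,0,0],[0,0,0],8],[[0,0,0],[0,0,0],8],[[0,0,0],[0,0,0],8],[[0,0,0],[0,0,0],8]], squeeze=10)

```text
time: 13.45
position: [490.2, -225.4, 50.7]
eef_rot: [[0.857, -0.515, 0.001], [-0.515, -0.857, -0.0], [0.001, -0.0, -1.0]]
ft_force: [-0.7, 0.1, 7.3]
gripper_width: 12.0
finger_force: 10.0
```

>>> step_arm(motion=[[[0,0,0],[0,0,-4],8],[[0,0,0],[0,0,-4],8],[[0,0,0],[0,0,-4],8],[[0,0,0],[0,0,-4],8],[[0,0,0],[0,0,-4],8],[[0,0,0],[0,0,-4],8],[[0,0,0],[0,0,-4],8],[[0,0,0],[0,0,-4],8],[[0,0,0],[0,0,-4],8],[[0,0,0],[0,0,-4],8],[[0,0,0],[0,0,-4],8],[[0,0,0],[0,0,-4],8],[[0,0,0],[0,0,-4],8],[[0,0,0],[0,0,-4],8],[[0,0,0],[0,0,-3],8],[[0,0,0],[0,0,0],8]])

```text
time: 15.05
position: [489.1, -225.2, 50.6]
eef_rot: [[-0.001, -1.0, -0.002], [-1.0, 0.001, 0.0], [-0.0, 0.002, -1.0]]
ft_force: [-8.9, -1.2, 13.1]
gripper_width: 11.6
finger_force: 10.0
```

```bash
python3 -c "
from h import *
s=read_state();print(s['torque'],np.round(s['joint_positions'],2))"
```

```text
[-0.11202167  1.71522172  0.05345855] [-0.47  0.39  2.11 -0.    0.64  2.67]
```

Turned parallel to the rail. Release, rise and check.

>>> step_arm(motion=[[[0,0,0],[0,0,0],20],[[0,0,0],[0,0,0],30],[[0,0,0],[0,0,0],30],[[0,0,0],[0,0,0],30],[[0,0,5],[0,0,0],30],[[0,0,15],[0,0,0],30],[[0,0,25],[0,0,0],30],[[0,0,25],[0,0,0],30],[[0,0,25],[0,0,0],30],[[0,0,25],[0,0,8],30],[[0,0,0],[0,0,8],30],[[-10,0,0],[0,0,8],30],[[-10,0,0],[0,0,8],30],[[-10,0,0],[0,0,8],30],[[0,0,0],[0,0,8],30],[[0,0,0],[0,0,8],30],[[0,0,0],[0,0,8],30],[[0,0,0],[0,0,8],30],[[0,0,0],[0,0,8],30]])

```text
time: 16.95
position: [460.0, -225.2, 171.4]
eef_rot: [[0.986, -0.167, 0.001], [-0.167, -0.986, -0.001], [0.001, 0.0, -1.0]]
ft_force: [0.6, -1.0, 0.2]
gripper_width: 29.9
finger_force: 0.0
```

```bash
python3 - <<'E'
from h import *
st=read_state();print(st['position'],st['time'])
im=get_image('wrist')
for k,m in masks(im).items():
    for c in blobs(m,60)[:1]:
        if k=='red':
            b=np.array([onz('wrist',p,70,st) for p in cv2.boxPoints(cv2.minAreaRect(c))]);print(np.round(b,1),np.round(b.mean(0),1))
a=cv2.resize(im[110:350,200:500],None,fx=2.4,fy=2.4,interpolation=cv2.INTER_CUBIC)
cv2.imwrite('pics/w6.png',a[:,:,::-1])
E
```

```text
[ 459.95592178 -225.24175968  171.36914721] 16.95
[[ 497.3 -206.7]
 [ 497.8 -239.4]
 [ 484.1 -239.6]
 [ 483.6 -206.6]] [ 490.7 -223.1]
```

View pics/w6.png

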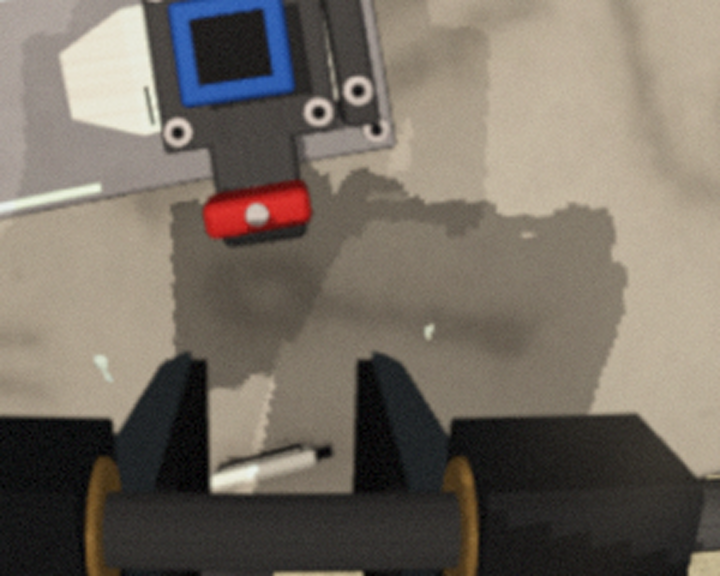

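The bar lies along the rail (within 1°). The carriage is on the dovetail about 2 mm off the stop, well inside the tolerance, and the gripper is clear. Handing in.

```bash
python3 -c "
from plant import *
print(close_job())"
```

```text
the job is handed in; nothing more can be done
None
```

I handed the job in at about 17 s of robot time: the blue carriage is on the dovetail about 2 mm short of the end stop (inside tolerance), its red knob was turned clockwise along the rail only after it was home, and the orange carriage was left alone; the hand-in returned no verdict.

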